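Find the stamped tube rack and send it to the dispatch line

ROBOT

A 7-joint arm with a two-finger parallel gripper is mounted at the origin on the work surface. World frame = base frame: x ahead of the robot, y to its left, z up, the work surface at z = 0. Lengths are in m, angles in rad, forces in N, time in s.
With the tool pointing down it reaches from about 0.425 to 1.025 m from the base axis. Payload 3.6 kg.
Tool frame: the origin (TCP) lies midway between the tips of the shut fingers; the grasp point (between the pads) lies 19 mm behind it; z points along the fingers, y is the line along which they close (so a half turn about z gives the same grasp; the last joint's range is limited). The gripper opens to 85 mm and grips with 20 to 120 N. Pads are 22 mm wide; open, the fingers measure 114 mm over their backs; the gripper's body (76 mm by 85 mm) begins 54 mm behind the grasp point. The pads swing forward as they close: fully open they stand 13 mm farther back than shut.
Start: joints at [1.042, 0.591, 0.048, 1.609, -0.033, 0.943, -0.034], TCP at [0.306, -0.657, 0.231] pointing down, gripper open.
Joint ranges: [-2.69, 2.69], [-0.47, 2.24], [-1.27, 1.36], [0.19, 2.51], [-1.53, 4.68], [0.08, 2.07], [-3.09, 3.09]. Speed limits (rad/s): [2.57, 2.57, 3.14, 3.14, 3.14, 3.14, 3.14].

INTERFACE

Orientations are given as a unit quaternion [x, y, z, w].
In Python, from station import telemetry, viewer, bot gives the robot as it stands.
- The arm moves only by the tool servo_tool, never from a script. Its argument "moves" is a list that holds one entry, the list of rows, each a list of 5 numbers: the closure, from 0 (fully open) to 1 (shut), then the shift along the world's x, y, z in cm, then the turn about the world's z in rad. A call has 1 to 20 rows; each row is the pose to reach, as a shift and turn from the pose commanded when the call began; what a row does not reach only later rows make up. A row lasts 1/8 s, in which the tool goes at most 62.5 mm and 10.7 degrees, less where a joint would pass 70% of its speed; a pose out of reach is approached as far as the arm can. A call with a gripper value outside its range is refused whole. The fingers move at their own pace and stop on an object; "grip_force" is the grip in N (left out, the last holds). Time passes only in rows, so rows that repeat a pose let the fingers close. It gives the time, the measured TCP pose, the force, the opening and the grip force at its end, in the units of the state.
- telemetry.state(): the state, without advancing time (a new reading comes with each control period).
- viewer.get_image(name): name is "scene" or "top" or "wrist"; returns a dict with "frame" (480x640x3 uint8, red, green, blue), "camera_matrix" (3x3 intrinsics, pixels), "R" (3x3) and "t" (3): a world point X has camera coordinates R X + t; the wrist camera has in their place "T_tool_cam" (4x4, takes a point from camera to tool coordinates, whose origin is the TCP and whose axes are the flange's). Camera axes: x right, y down, z forward; pixel columns grow to the right and rows downward; lengths in m; the calibration is good to about 2 mm. A picture is of the moment at which its call begins: read the wrist's pose just before it. There is no depth.
- bot.sign_off(): hands the job in; it is judged then, once.
The state is a dict: "t": time; "joint_positions": joint angles; "joint_velocities": joint speeds; "joint_efforts": joint torques, N m; "tool_pos": TCP position; "tcp_rot": TCP orientation; "wrist_force": force on the tool from outside, world axes, zero at the start; "moment": the same for the moment, N m; "gripper_width": finger opening in m; "finger_force": force on a finger pad.
Only numpy, scipy, OpenCV 4.12 (cv2) and the standard library are available. Lean on these libraries where they do the work, as an engineer would, in place of code of your own. Each camera call takes 0.05 s, during which the arm holds its last target. There are 200 camera calls.

TASK

Two empty black tube racks that look alike stand on the bench; one has a round white stamp under its base. Tip each rack over towards the robot, so that it lies flat on its long side with its underside showing away from the robot; when both have been tipped, push the stamped one, still lying, away from the robot until its leading end, the underside, is over the grey dispatch tape and no farther, and leave the other lying short of the tape. Only push with the fingers: never lift a rack off the bench, and leave the bottle, beaker and jar alone.

Things in the scene. Friction and masses are not known exactly. Their poses are not given: they have to be found in the camera images.
- rack_stamped: The stamped rack: a white ring 52 mm across with a dot in it under its base, unseen while it stands. empty black rack, 70 x 136 x 110 mm (its x, y, z), loose, about 300 g (varies). Origin: centre of the underside; z to the top. Starts upright, x pointing away from the robot within 0.2 rad. Tipped over towards the robot it lies with x straight up, grid end to the robot, underside facing away from the robot, upper face 70 mm above the bench.
- rack_plain: The rack without a stamp, otherwise the same: empty black rack, 70 x 136 x 110 mm (its x, y, z), loose, about 300 g (varies). Origin: centre of the underside; z to the top. Starts upright, x pointing away from the robot within 0.2 rad. Tipped over towards the robot it lies with x straight up, grid end to the robot, underside facing away from the robot, upper face 70 mm above the bench.
- rack_stamped_top (a point): Centre of the top end of the stamped rack (an open grid of 18 mm square cells; the upper 74 mm of the long faces is closed), 110 mm from the rack's origin along its z. A push towards the robot near the top of the standing rack's far long face leans it over its near bottom edge, which stays put; leaned about 32 degrees it passes its balance point and falls by itself.
- rack_plain_top (a point): Centre of the top end of the plain rack (an open grid of 18 mm square cells; the upper 74 mm of the long faces is closed), 110 mm from the rack's origin along its z. A push towards the robot near the top of the standing rack's far long face leans it over its near bottom edge, which stays put; leaned about 32 degrees it passes its balance point and falls by itself.
- line: The dispatch line: a flat grey tape with black borders stuck on the bench beyond the racks, 50 mm wide (its x, pointing away from the robot to within 0.1 rad) and 600 mm long (its y); no noticeable thickness. Origin: its middle.
- reagent: Bystander, to be left alone: amber glass bottle with a cap, 60 mm wide, 130 mm tall, upright and loose. Origin: centre of its underside.
- beaker: Bystander, to be left alone: open glass beaker, 68 mm wide, 85 mm tall, upright and loose. Origin: centre of its underside.
- jar: Bystander, to be left alone: small white jar, 44 mm wide, 55 mm tall, upright and loose. Origin: centre of its underside.
Not all that is in view belongs to the job. Leave any red look-alike of the rack_stamped alone.

How it is judged:
On the way, in this order (a step that is already met when the one before it is completed fails the run):
1. one rack lies tipped over towards the robot (angle between any of rack_stamped, rack_plain's own x axis and vertical below 0.2 rad), for 0.2 s.
2. both racks lie tipped over towards the robot, both still short of the dispatch tape (angle between each of rack_stamped, rack_plain's own x axis and vertical below 0.2 rad and x of each of rack_stamped, rack_plain in the frame of line below -0.04 m), for 0.2 s.
At the end, for the whole second after the job is handed in: Both racks lie at rest on the bench on the long side they were tipped onto (within 0.2 rad); the centre of the stamped rack's underside is over the 50 mm wide dispatch tape (within 25 mm of its middle line), the plain rack's underside is at least 40 mm short of the tape's middle line (angle between each of rack_stamped, rack_plain's own x axis and vertical below 0.2 rad and x of rack_stamped in the frame of line between -0.025 and 0.025 m and y of rack_stamped in the frame of line between -0.3 and 0.3 m and x of rack_plain in the frame of line below -0.04 m and height (world z) of each of rack_stamped, rack_plain below 0.042 m and linear speed of each of rack_stamped, rack_plain below 0.02 m/s); the robot touches nothing.
It fails at once if a rack is lifted or carried: its underside's centre is over 52 mm above the bench, or its top's centre over 135 mm (height (world z) of any of rack_stamped, rack_plain above 0.052 m or height (world z) of any of rack_stamped_top, rack_plain_top above 0.135 m).
It fails at once if the reagent is moved more than 20 mm or tipped (distance of reagent from where it was at the start of the episode above 0.02 m or angle between reagent's own z axis and vertical above 0.3 rad).
It fails at once if the beaker is moved more than 20 mm or tipped (distance of beaker from where it was at the start of the episode above 0.02 m or angle between beaker's own z axis and vertical above 0.3 rad).
It fails at once if the jar is moved more than 20 mm or tipped (distance of jar from where it was at the start of the episode above 0.02 m or angle between jar's own z axis and vertical above 0.3 rad).
It also fails if it takes over 61 s, if anything falls off the work surface, if the arm or the gripper's body presses on something with over 40 N, if the wrist force passes 120 N, or if a joint passes its speed limit or range.

## Working session

There is one attempt and no reset: what is moved stays moved. The work goes in short steps, Python scripts to look and compute and a tool call to move; the robot and the scene stay as the last step left them, time stands still between calls to the robot, and variables do not carry over. Pictures are saved under pics/ and viewed, at most 10 in all, crops included, and the job is handed in when it is done.

Besides the shell and the picture viewer there is one more tool, called after "Call:" by a JSON object that holds its "api" and its "payload". servo_tool: Moves the arm, as the interface text tells. Its arguments: {"type":"object","properties":{"moves":{"type":"array"},"grip_force":{"type":"number"}},"required":["moves"]}

```bash
mkdir -p pics; cat > h.py <<'E'
import numpy as np,cv2
from station import telemetry,viewer,bot
def snap(n,f):
    d=viewer.get_image(n); cv2.imwrite('pics/'+f,d['frame'][:,:,::-1]); return d
def ray(d,u,v,z):
    K=np.array(d['camera_matrix']);R=np.array(d['R']);t=np.array(d['t'])
    c=-R.T@t; r=R.T@np.linalg.solve(K,[u,v,1]); return c+r*(z-c[2])/r[2]
def proj(d,X):
    p=np.array(d['camera_matrix'])@(np.array(d['R'])@np.array(X)+np.array(d['t'])); return p[:2]/p[2]
E
python3 - <<'E'
from h import *
import pickle
for n in('top','scene'):
    d=snap(n,n+'0.png'); pickle.dump(d,open(n+'0.pkl','wb'))
    print(n,-np.array(d['R']).T@np.array(d['t']))
s=telemetry.state();print(s['t'],s['tool_pos'],s['tcp_rot'],s['gripper_width'])
E
```

```text
top [ 0.50840942 -0.00854929  1.28482972]
scene [1.24209435 0.27461912 0.92155673]
0.1 [ 0.30575943 -0.65652448  0.23023651] [ 9.76343415e-01  2.16223130e-01 -2.78353013e-04 -1.00847528e-03] 0.08553582670361469
```

View pics/top0.png

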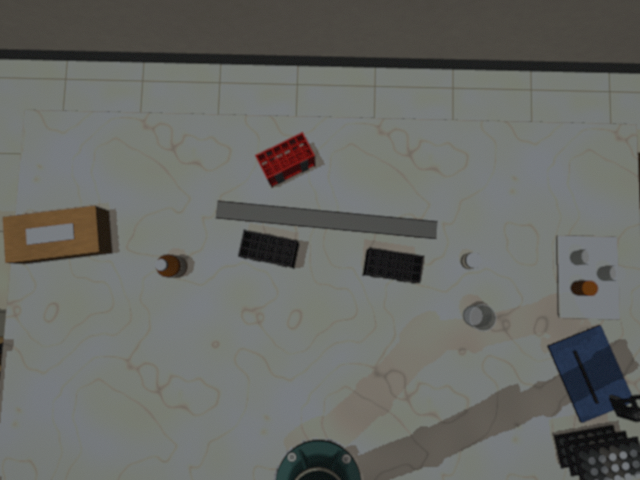

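View pics/scene0.png

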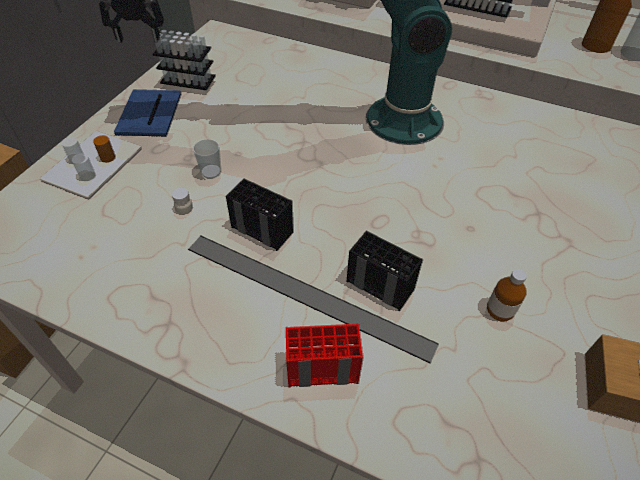

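The top view shows two black racks, A at about (270,248) and B at (394,265). The red look-alike is at (286,160), the tape runs from (217,210) to (437,229), the bottle is at (168,265), the jar at (467,260) and the beaker at (479,315). The two black racks are the ones meant. The red one is the decoy, and the black stacks at lower right are background clutter.

```bash
python3 - <<'E'
from h import *
import pickle
d=pickle.load(open('top0.pkl','rb'))
im=d['frame'][:,:,::-1]
c=cv2.resize(im[190:300,205:445],None,fx=3.3,fy=3.3,interpolation=cv2.INTER_CUBIC)
c=cv2.convertScaleAbs(c,alpha=2.5); cv2.imwrite('pics/crop0.png',c)
m=(im.max(2)<48).astype(np.uint8); m=cv2.morphologyEx(m,cv2.MORPH_CLOSE,np.ones((5,5)))
n,l,s,ce=cv2.connectedComponentsWithStats(m)
for i in range(1,n):
    if 300<s[i,4]<6000 and 200<ce[i][0]<450 and ce[i][1]>200:
        ys,xs=np.where(l==i); print(cv2.minAreaRect(np.c_[xs,ys].astype(np.float32)),s[i])
for p in [(217,201),(437,221),(217,218),(437,238)]: print(p,ray(d,*p,0).round(3))
for p in [(173,266)]: print(ray(d,*p,0.0))
for p in [(158,264),(467,260),(478,315),(286,160)]: print(p,ray(d,*p,0.06).round(3))
E
```

```text
((268.7161865234375, 248.59817504882812), (56.34386444091797, 26.7298583984375), 11.888657569885254) [ 239  231   60   37 1479]
((392.9642639160156, 265.22882080078125), (56.748939514160156, 27.32470703125), 8.880659103393555) [ 364  248   59   35 1521]
((323.5, 459.5), (39.0, 71.0), 90.0) [ 288  440   72   40 1688]
(217, 201) [0.73  0.296 0.   ]
(437, 221) [ 0.691 -0.304  0.   ]
(217, 218) [0.683 0.294 0.   ]
(437, 238) [ 0.644 -0.304  0.   ]
[0.54896226 0.40626202 0.        ]
(158, 264) [0.551 0.426 0.06 ]
(467, 260) [ 0.583 -0.367  0.06 ]
(478, 315) [ 0.445 -0.395  0.06 ]
(286, 160) [0.833 0.106 0.06 ]
```

View pics/crop0.png

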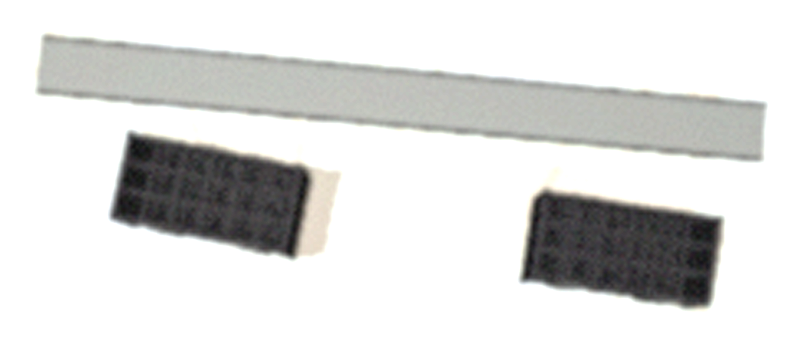

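The crop confirms both racks' top grids and their corners, and the tape corners. Next I compute the poses.

```bash
python3 - <<'E'
from h import *
import pickle
from scipy.optimize import least_squares
d=pickle.load(open('top0.pkl','rb'))
f=lambda p:(p[0]/3.3+205,p[1]/3.3+190)
T=dict(A=[(130,135),(308,168),(112,218),(291,253)],B=[(545,195),(722,218),(530,281),(710,306)])
tl=[ray(d,*f(p),0) for p in [(43,36),(765,102),(38,93),(763,159)]]
lc=np.mean(tl,0); ld=tl[0]+tl[2]-tl[1]-tl[3]; psiL=np.arctan2(-ld[0],ld[1]); print('line',lc.round(4),psiL)
for k,v in T.items():
    P=np.array([ray(d,*f(p),.11)[:2] for p in v])
    loc=np.array([(.035,.068),(.035,-.068),(-.035,.068),(-.035,-.068)])
    R=lambda a:np.array([[np.cos(a),-np.sin(a)],[np.sin(a),np.cos(a)]])
    r=least_squares(lambda q:(loc@R(q[2]).T+q[:2]-P).ravel(),[.6,0,0]).x
    e=np.array([np.cos(r[2]),np.sin(r[2])])
    far=r[:2]+.035*e; near=r[:2]-.035*e
    n=np.array([np.cos(psiL),np.sin(psiL)])
    print(k,r.round(4),'far',far.round(4),'near',near.round(4),'near in line x',(near-lc[:2])@n,'rms',P.round(3).tolist())
E
```

```text
line [ 0.6867 -0.004   0.    ] -0.06468596783878751
A [ 0.595   0.1363 -0.1617] far [0.6296 0.1307] near [0.5605 0.142 ] near in line x -0.13536575468582504 rms [[0.637, 0.198], [0.616, 0.064], [0.575, 0.209], [0.552, 0.074]]
B [ 0.5614 -0.1756 -0.1129] far [ 0.5962 -0.1796] near [ 0.5267 -0.1717] near in line x -0.1488450563625109 rms [[0.601, -0.114], [0.587, -0.246], [0.536, -0.104], [0.522, -0.238]]
```

Call:
{"api": "servo_tool", "payload": {"moves": [[[0,6,8,0,-0.15],[0,9.5,13,0,-0.3],[0,13,18,0,-0.45],[0,16,23,0,-0.55],[0,19.5,28,0,-0.55],[0,23,33,0,-0.55],[0,26,38,0,-0.55],[0,29.5,43,0,-0.55],[0,33.5,47.2,0,-0.55],[0,33.5,47.2,0,-0.55],[0,33.5,47.2,0,-0.55],[0,33.5,47.2,0,-0.55]]]}}

```text
t: 1.6
tool_pos: [0.6392, -0.1882, 0.2311]
tcp_rot: [0.998, -0.059, -0.001, 0.001]
wrist_force: [-0.6, 0.1, -0.2]
gripper_width: 0.0853
finger_force: 0.0
```

Call:
{"api": "servo_tool", "payload": {"moves": [[[0,0,0,-5,0],[0,0,0,-10,0],[0,0,0,-15.2,0],[0,0,0,-15.2,0],[0,-2,0.2,-15.2,0],[0,-3,0.3,-15.2,0],[0,-4,0.45,-15.2,0],[0,-5,0.55,-15.2,0],[0,-6,0.7,-15.2,0],[0,-7,0.8,-15.2,0],[0,-7.8,0.9,-15.2,0],[0,-8.5,1,-15.2,0],[0,-8.5,1,-15.2,0],[0,-8.5,1,-15.2,0],[0,-6.5,1,-14,0],[0,-6.5,1,-10,0]]]}}

```text
t: 3.6
tool_pos: [0.5768, -0.1744, 0.1301]
tcp_rot: [0.998, -0.056, -0.001, -0.0]
wrist_force: [0.3, -0.0, 0.4]
gripper_width: 0.0857
finger_force: 0.0
```

```bash
python3 - <<'E'
from h import *
s=telemetry.state();print(s['t'],s['tool_pos'],s['wrist_force'])
snap('scene','s1.png')
E
```

```text
3.6 [ 0.57678252 -0.17444904  0.13013192] [ 0.28539049 -0.03273104  0.4243969 ]
```

View pics/s1.png

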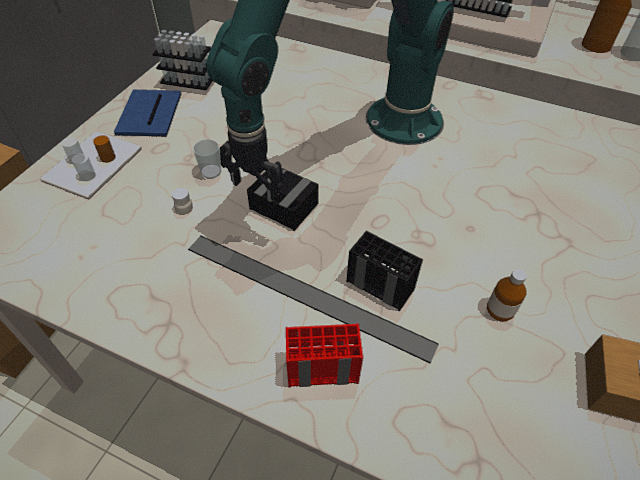

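The picture shows rack B lying flat with its underside visible around (285,212) and no stamp on it, so A should be the stamped rack. I tip A next.

Call:
{"api": "servo_tool", "payload": {"moves": [[[0,2,0,5,0],[0,5,3,8,-0.045],[0,8,8,8,-0.045],[0,9.5,13.5,8,-0.045],[0,9.5,19,8,-0.045],[0,9.5,24.5,8,-0.045],[0,9.5,29.8,8,-0.045],[0,9.5,29.8,8,-0.045],[0,9.5,29.8,5,-0.045],[0,9.5,29.8,0,-0.045],[0,9.5,29.8,-5.2,-0.045],[0,9.5,29.8,-5.2,-0.045]]]}}

```text
t: 5.15
tool_pos: [0.6673, 0.1212, 0.0751]
tcp_rot: [0.997, -0.08, -0.005, 0.002]
wrist_force: [0.5, -0.9, -0.1]
gripper_width: 0.0853
finger_force: 0.0
```

Call:
{"api": "servo_tool", "payload": {"moves": [[[0,-2,0.3,0,0],[0,-3,0.5,0,0],[0,-4,0.65,0,0],[0,-5,0.8,0,0],[0,-6,1,0,0],[0,-7,1.1,0,0],[0,-7.8,1.25,0,0],[0,-8.5,1.4,0,0],[0,-8.5,1.4,0,0],[0,-8.5,1.4,0,0],[0,-6.5,1.2,1,0],[0,-5,1.2,6,0],[0,0,1.2,12,0]]]}}

```text
t: 6.78
tool_pos: [0.6599, 0.1346, 0.1878]
tcp_rot: [0.997, -0.079, -0.002, 0.0]
wrist_force: [1.3, 0.1, -0.8]
gripper_width: 0.0856
finger_force: 0.0
```

```bash
python3 - <<'E'
from h import *
import pickle
s=telemetry.state();print(s['t'],s['tool_pos'],s['tcp_rot'])
for n in('top','scene'):
    d=snap(n,n+'2.png'); pickle.dump(d,open(n+'2.pkl','wb'))
a=cv2.imread('pics/top2.png')[190:310,205:445]; b=cv2.imread('pics/scene2.png')[130:330,190:430]
a=cv2.convertScaleAbs(cv2.resize(a,None,fx=2.5,fy=2.5,interpolation=2),alpha=2.2);b=cv2.resize(b[:,:],None,fx=1.45,fy=1.45,interpolation=2)
o=np.zeros((a.shape[0]+b.shape[0],a.shape[1],3),np.uint8);o[:a.shape[0]]=a;o[a.shape[0]:,:b.shape[1]]=b
print(a.shape,b.shape);cv2.imwrite('pics/c2.png',o)
E
```

```text
6.775 [0.6598534  0.13459536 0.18781139] [ 9.96846686e-01 -7.93304944e-02 -1.77983336e-03  4.35355814e-04]
(300, 600, 3) (290, 348, 3)
```

View pics/c2.png

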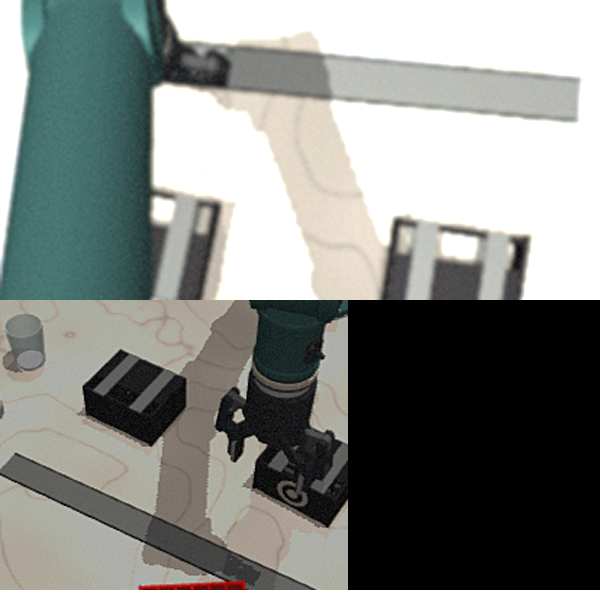

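Both racks lie flat. The ring is visible on A, in the scene part of the crop at (292,492), so A is confirmed as stamped. I move behind its grid end, staying high.

Call:
{"api": "servo_tool", "payload": {"moves": [[[0,-5,0.6,1,0],[0,-10,1.2,1,0],[0,-15,2,1,0],[0,-20,2.6,1,0],[0,-25,3.3,1,0],[0,-25,3.3,1,0],[0,-25,3.3,1,0]]]}}

```text
t: 7.75
tool_pos: [0.4118, 0.1679, 0.1974]
tcp_rot: [0.997, -0.079, 0.001, -0.0]
wrist_force: [0.2, -0.5, -1.0]
gripper_width: 0.0853
finger_force: 0.0
```

```bash
python3 - <<'E'
from h import *
import pickle
s=telemetry.state();print(s['t'],s['tool_pos'],s['tcp_rot'])
d=snap('top','top3.png'); pickle.dump(d,open('top3.pkl','wb'))
a=cv2.imread('pics/top3.png')[190:340,215:415]
cv2.imwrite('pics/c3.png',cv2.convertScaleAbs(cv2.resize(a,None,fx=4,fy=4,interpolation=2),alpha=2.2))
E
```

```text
7.75 [0.41176292 0.16792211 0.19744281] [ 9.96839086e-01 -7.94442967e-02  6.12007376e-04 -2.55909543e-04]
```

View pics/c3.png

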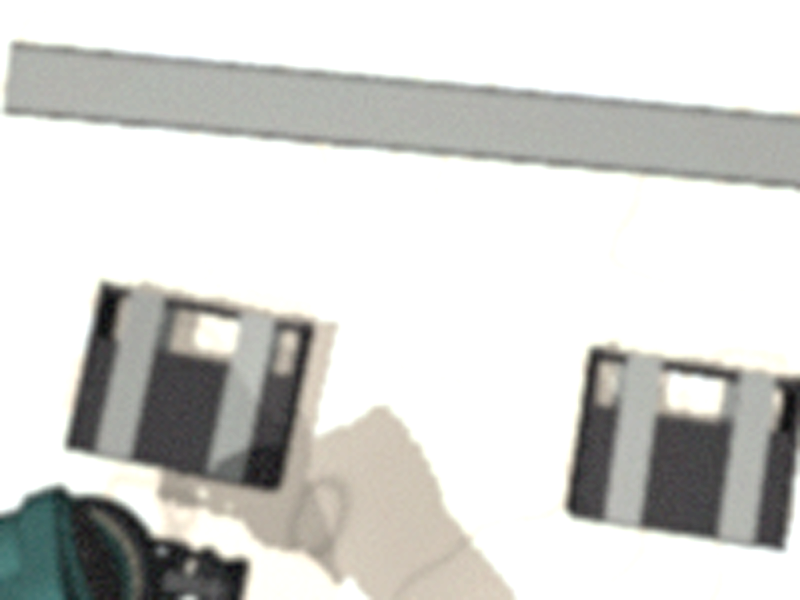

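The crop shows rack A lying with its upper-face corners at (103,285), (313,322), (68,447) and (275,488). Rack B's far edge runs from (593,348) to (800,378).

```bash
python3 - <<'E'
from h import *
import pickle
d=pickle.load(open('top3.pkl','rb'))
g=lambda p,z=.07:ray(d,p[0]/4+215,p[1]/4+190,z)[:2]
P=[g(p) for p in [(103,285),(313,322),(68,447),(275,488)]]
n=np.array([np.cos(-.0647),np.sin(-.0647)]);lc=np.array([.6867,-.004])
far=(P[0]+P[1])/2;nr=(P[2]+P[3])/2;v=far-nr
print(np.round(P,4),'far',far,'near',nr,'len',np.linalg.norm(v),'yaw',np.arctan2(v[1],v[0]),'width',np.linalg.norm(P[0]-P[1]))
print('line x far',(far-lc)@n)
u=v/np.linalg.norm(v);print('travel along rack x to middle',-((far-lc)@n)/(u@n),u)
fb=(g((593,348))+g((800,378)))/2;print('B',fb,(fb-lc)@n)
E
```

```text
[[0.5637 0.2112]
 [0.5439 0.0766]
 [0.4607 0.2288]
 [0.4388 0.0969]] far [0.55377794 0.14389648] near [0.44975011 0.16286726] len 0.10574346311749373 yaw -0.18038032672188398 width 0.13613173846652463
line x far -0.1422061706000955
travel along rack x to middle 0.14316300207228758 [ 0.98377553 -0.17940374]
B [ 0.52478696 -0.16714834] -0.15102593414252732
```

Call:
{"api": "servo_tool", "payload": {"moves": [[[0,0,0,-6,0],[0,0,0,-12,0],[0,0,0,-17.5,0],[0,0,0,-17.5,0],[0,1,-0.2,-17.5,0],[0,2,-0.35,-17.5,0],[0,3,-0.5,-17.5,0],[0,4,-0.7,-17.5,0],[0,5,-0.9,-17.5,0],[0,6,-1.1,-17.5,0],[0,7,-1.25,-17.5,0],[0,8,-1.4,-17.5,0],[0,9,-1.6,-17.5,0],[0,10,-1.8,-17.5,0],[0,11,-1.95,-17.5,0],[0,12,-2.1,-17.5,0],[0,13,-2.3,-17.5,0],[0,13.5,-2.4,-17.5,0],[0,13.5,-2.4,-17.5,0]]]}}

```text
t: 10.18
tool_pos: [0.5472, 0.1437, 0.0225]
tcp_rot: [0.997, -0.08, 0.001, -0.0]
wrist_force: [0.7, -0.3, 0.1]
gripper_width: 0.0854
finger_force: 0.0
```

```bash
python3 - <<'E'
from h import *
import pickle
s=telemetry.state();print(s['t'],s['tool_pos'],s['tcp_rot'])
d=snap('top','top4.png'); pickle.dump(d,open('top4.pkl','wb'))
a=cv2.imread('pics/top4.png')[180:330,215:415]
cv2.imwrite('pics/c4.png',cv2.convertScaleAbs(cv2.resize(a,None,fx=4,fy=4,interpolation=2),alpha=2.2))
E
```

```text
10.175 [0.54718371 0.14368155 0.02246157] [ 9.96818021e-01 -7.97060829e-02  8.59374263e-04 -1.89029262e-04]
```

View pics/c4.png

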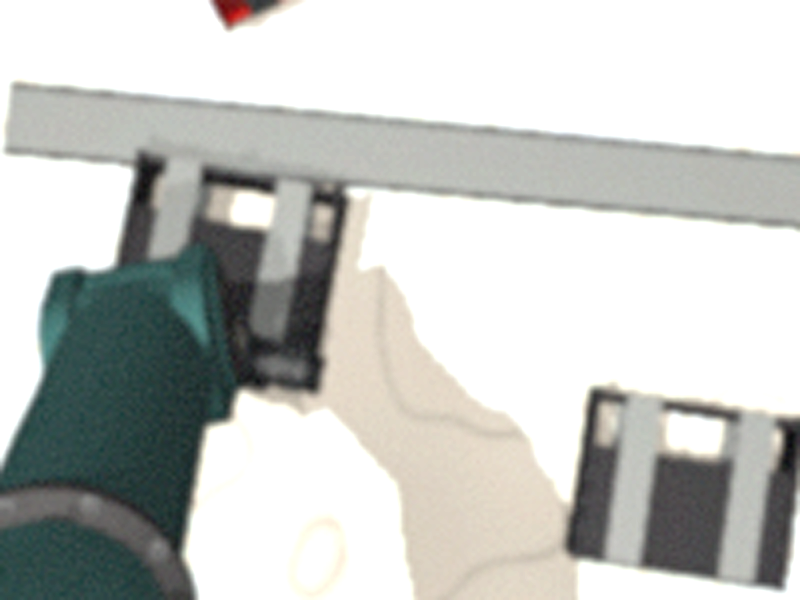

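The view shows the far edge of rack A's upper face running from about (140,152) to (347,192), at 4x scale with offset (215,180).

```bash
python3 - <<'E'
from h import *
import pickle
d=pickle.load(open('top4.pkl','rb'))
g=lambda p,z=.07:ray(d,p[0]/4+215,p[1]/4+180,z)[:2]
a,b=g((140,152)),g((347,192));far=(a+b)/2;v=a-b
n=np.array([np.cos(-.0647),np.sin(-.0647)]);lc=np.array([.6867,-.004])
print(far,np.linalg.norm(v),np.arctan2(-v[0],v[1]),(far-lc)@n)
s=telemetry.state()['tool_pos'];u=np.array([.984,-.17]);print('tool+.011+.11',np.array(s[:2])+.121*u,((np.array(s[:2])+.121*u)-lc)@n)
E
```

```text
[0.66436678 0.12544508] 0.13578689764004578 -0.16469319672596697 -0.030655750909152187
tool+.011+.11 [0.66590127 0.12317425] -0.02897765171762698
```

Call:
{"api": "servo_tool", "payload": {"moves": [[[0,0.7,-0.1,0,0],[0,1.4,-0.25,0,0],[0,2.1,-0.35,0,0],[0,2.6,-0.45,0,0],[0,3,-0.5,0,0],[0,3,-0.5,0,0],[0,3,-0.5,0,0],[0,0,0,0,0],[0,-3,0.5,0,0],[0,-5,1,5,0],[0,-8,1.5,12,0],[0,-12,2,18,0],[0,-12,2,18,0],[0,-12,2,18,0]]]}}

```text
t: 11.98
tool_pos: [0.4264, 0.1645, 0.204]
tcp_rot: [0.997, -0.079, 0.002, -0.001]
wrist_force: [0.9, -0.2, 0.0]
gripper_width: 0.0855
finger_force: 0.0
```

```bash
python3 - <<'E'
from h import *
import pickle
s=telemetry.state();print(s['t'],s['tool_pos'],s['wrist_force'])
d=snap('top','top5.png'); pickle.dump(d,open('top5.pkl','wb'))
a=cv2.imread('pics/top5.png')[180:330,215:415]
cv2.imwrite('pics/c5.png',cv2.convertScaleAbs(cv2.resize(a,None,fx=4,fy=4,interpolation=2),alpha=2.2))
E
```

```text
11.975 [0.42641305 0.16448625 0.20402097] [ 0.88312911 -0.2345224   0.03171519]
```

View pics/c5.png

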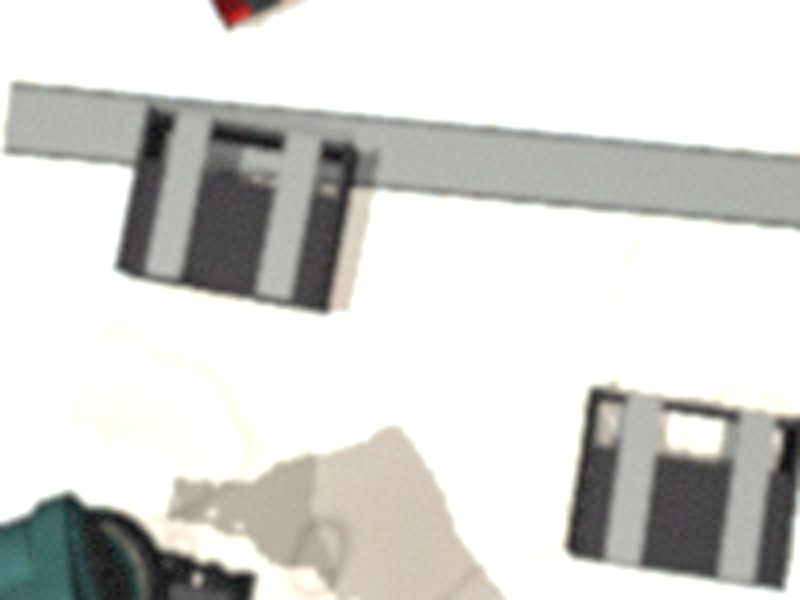

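The far edge of rack A now runs from (150,105) to (358,145). That is about 28 mm farther than before, so the underside is about 3 mm short of the tape's middle line. Rack B is unmoved and the arm is clear.

```bash
python3 -c "
from h import *
print(bot.sign_off())"
```

```text
the job is handed in; nothing more can be done
None
```

Both racks are tipped over. By my last image measurement, the stamped rack's underside is about 3 mm short of the dispatch tape's middle line and the plain rack is about 150 mm short. The job was handed in at about 12 s, with no verdict returned.

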